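Probe the drilled blocks and set out the through-bored one

ROBOT

A 6-joint arm with a two-finger parallel gripper is mounted at the origin on the work surface. World frame = base frame: x ahead of the robot, y to its left, z up, the work surface at z = 0. Lengths are in m, angles in degrees, forces in N, time in s.
With the tool pointing down it reaches from about 0.25 to 0.725 m from the base axis. Payload 9.7 kg.
Tool frame: the origin (TCP) lies at the very end of the fingers, on their centre line; the grasp point (between the pads) lies 19 mm behind it (bot.grip_point_offset is the distance from the TCP to the grasp point, in m); y points along the fingers, x is the direction in which the jaws open and shut, and the axes are right-handed (so a half turn about y gives the same grasp; the last joint's range is limited). The gripper opens to 85 mm and grips with 20 to 120 N. Pads are 22 mm wide; open, the fingers measure 114 mm over their backs; the gripper's body (76 mm by 85 mm) begins 54 mm behind the grasp point. The pads swing forward as they close: fully open they stand 13 mm farther back than shut.
Start: joints at [-64.286, 4.979, 10.078, 95.1, 0, 90], TCP at [0.239, -0.496, 0.231] pointing down, gripper open.
Joint ranges: [-179.16, 179.16], [-48.56, 103.87], [-65.8, 70.77], [-126.05, 130.52], [-82.76, 87.17], [-180, 180]. Speed limits (degrees/s): [127.2, 127.2, 147.25, 180, 180, 180].

INTERFACE

Orientations are given as [roll, pitch, yaw] about the fixed x, y, z axes, in that order (R = Rz(yaw) Ry(pitch) Rx(roll)).
In Python, from workcell import bot gives the robot as it stands.
- The arm moves only by the shell command python3 -m inch 'ROWS' [FORCE]. ROWS is JSON, a list of rows, each a list of 3 entries, a list of its own where there are three numbers: the shift along the tool's x, y, z in mm, then the turn, a rotation vector about the tool's x, y, z in rad, then the finger opening in mm, from 0 to 85.4. In form: [[[x, y, z], [ax, ay, az], grip], ...]. A call has 1 to 20 rows; each row is the pose to reach, as a shift and turn from the pose measured when the call began, along the tool's axes at that moment; what a row does not reach only later rows make up. A row lasts 1/10 s, in which the tool goes at most 50 mm and 8.59 degrees, less where a joint would pass 70% of its speed; a pose out of reach is approached as far as the arm can. A call with a gripper value outside its range is refused whole. The fingers move at their own pace and stop on an object; FORCE is the grip in N (left out, the last holds). Time passes only in rows, so rows that repeat a pose let the fingers close. It gives the time, the measured TCP pose, the force and the opening at its end, in the units of the state.
- bot.get_obs(): the state, without advancing time (a new reading comes with each control period).
- bot.camera(name): name is "side" or "top"; returns a dict with "frame" (420x560x3 uint8, red, green, blue), "mtx" (3x3 intrinsics, pixels), "origin" and "orientation" of the camera in the world. Camera axes: x right, y down, z forward; pixel columns grow to the right and rows downward; lengths in m; the calibration is good to about 2 mm. A picture is of the moment at which its call begins. There is no depth.
- bot.job_done(): hands the job in, once; it reports no verdict.
Trained networks look in a picture, given as the dict that the camera call returned (one of the last four; its "shot" number tells which), for a name from the list of things; names that differ only in an ending like _2 or _b are one class to them, and where a whole thing is asked for, a point or a joint stands for the part that bears it (a point fixed in the world has none). Each returns a list of dicts, best first, with "confidence" (0 to 1); they miss things now and then, are a little off and sometimes report something else, mostly with a low value. They report only what shows in the picture. A call takes as long as a camera call. They do not tell look-alikes from the thing itself.
- bot.search_frame(picture, name): "box" ([left, top, right, bottom] in pixels, round what is visible of it).
- bot.cut_out(picture, name): "region" (420x560 bool, what is visible of it) and "box" ([left, top, right, bottom] in pixels, round what is visible of it).
The state is a dict: "time": time; "q": joint angles; "qd": joint speeds; "joint_efforts": joint torques, N m; "ee_pos": TCP position; "tcp_rot": TCP orientation; "wrist_force": force on the tool from outside, world axes, zero at the start; "torque": the same for the moment, N m; "opening": finger opening in m.
Only numpy, scipy, OpenCV 4.12 (cv2) and the standard library are available. Lean on these libraries where they do the work, as an engineer would, in place of code of your own. Each camera call takes 0.05 s, during which the arm holds its last target. There are 200 camera calls.

TASK

Only one of the three drilled wooden blocks is bored right through: take the probe pin from its stand and feel down the bores to find it, letting the pin go all the way down through its bore to just above or onto the bench before that block is moved. With the pin still down its bore, drag that block along the bench by the pin, without lifting it, until it stands wholly on the cork mat; then draw the pin out and hang the probe pin back in its stand. Leave the other two blocks where they stand and do not disturb the mug, spool or glue bottle.

Things in the scene. Friction and masses are not known exactly. Their poses are not given: they have to be found in the camera images.
- block_a: a plain square beech block, 64 x 64 mm and 60 mm tall, 0.15-0.35 kg, standing loose on the bench with one upright round bore of 19 mm diameter in the centre of its top. Origin: centre of its underside; z up; x, y along its sides. One of three that look alike: in exactly one the bore goes right through to the bench, in the other two it is blind and ends 28 mm below the top (floor 32 mm above the bench). The name and the place do not tell which.
- block_b: a plain square beech block, 64 x 64 mm and 60 mm tall, 0.15-0.35 kg, standing loose on the bench with one upright round bore of 19 mm diameter in the centre of its top. Origin: centre of its underside; z up; x, y along its sides. One of three that look alike: in exactly one the bore goes right through to the bench, in the other two it is blind and ends 28 mm below the top (floor 32 mm above the bench). The name and the place do not tell which.
- block_c: a plain square beech block, 64 x 64 mm and 60 mm tall, 0.15-0.35 kg, standing loose on the bench with one upright round bore of 19 mm diameter in the centre of its top. Origin: centre of its underside; z up; x, y along its sides. One of three that look alike: in exactly one the bore goes right through to the bench, in the other two it is blind and ends 28 mm below the top (floor 32 mm above the bench). The name and the place do not tell which.
- probe: probe pin, about 80 g, 134 mm long: blunt steel shank 9 mm in diameter and 78 mm long, then a steel collar 30 mm in diameter and 6 mm thick (78 to 84 mm from the tip), then a round dark wooden handle 22 mm in diameter and 50 mm long (84 to 134 mm from the tip). Origin: the tip of the shank; z runs from the tip up to the handle. At the start it hangs upright in its stand by the collar, tip 14 mm above the bench, handle free above the stand.
- stand: dark wooden stand fixed to the bench, 60 x 60 mm, 92 mm tall, with one upright round hole of 15 mm diameter, 85 mm deep, in the centre of its top; the probe's collar rests on that top face. Origin: centre of its underside, z up.
- mat: thin square cork mat lying fixed on the bench, 170 x 170 mm; it is flush with the bench (no step to slide over). Origin: its centre, at bench height; x, y along its sides.
- mug: a loose bystander near the work; leave it alone: white mug, 80 mm across, 90 mm tall, handle to its +y. Origin: centre of its underside.
- spool: a loose bystander near the work; leave it alone: empty wooden ribbon spool standing on end, 60 mm across, 50 mm tall. Origin: centre of its underside.
- glue: a loose bystander near the work; leave it alone: white glue bottle, 54 mm across, 130 mm tall. Origin: centre of its underside.
Not all that is in view belongs to the job. Leave any blue or yellow look-alike of the stand alone. Leave any purple look-alike of the block_c alone.

How it is judged:
By the outcome, as a careful person would: the job done as asked, in the order asked, and still so for the second after the job is handed in, with the robot touching nothing.
It also fails if it takes over 58 s, if anything falls off the work surface, if the arm or the gripper's body presses on something with over 40 N, if the wrist force passes 120 N, or if a joint passes its speed limit or range.

## Working session

There is one attempt and no reset: what is moved stays moved. The work goes in short steps, Python scripts to look and compute and a shell command to move; the robot and the scene stay as the last step left them, time stands still between calls to the robot, and variables do not carry over. Pictures are saved under pics/ and viewed, about 8 in all and at most 12, crops included, and the job is handed in when it is done.

```bash
ls; mkdir -p pics; cat > h.py <<'E'
import numpy as np, cv2
from workcell import bot
from scipy.spatial.transform import Rotation as R
def camR(c):
    o=np.array(c["orientation"],float)
    return o if o.shape==(3,3) else R.from_euler('xyz',o,degrees=True).as_matrix()
def onz(c,uv,z):
    K=np.array(c["mtx"]);d=camR(c)@np.linalg.solve(K,[uv[0],uv[1],1.]);o=np.array(c["origin"])
    return o+d*(z-o[2])/d[2]
def proj(c,p):
    v=np.array(c["mtx"])@(camR(c).T@(np.array(p)-np.array(c["origin"])));return v[:2]/v[2]
def save(c,n): cv2.imwrite('pics/'+n,cv2.cvtColor(c["frame"],cv2.COLOR_RGB2BGR))
E
python3 - <<'E'
from h import *
o=bot.get_obs();print(o)
for n in("top","side"):
    c=bot.camera(n);save(c,n+'1.png');print(n,c["mtx"],c["origin"],c["orientation"])
    for k in("block_a","probe","stand","mat","mug","spool","glue"):
        for d in bot.search_frame(c,k):print(k,round(d["confidence"],2),np.round(d["box"]))
E
```

```text
pics
{'time': 0.0, 'q': array([-6.42862749e+01,  5.01056082e+00,  1.00347233e+01,  9.51014130e+01,
        1.52223190e-03,  9.00003746e+01]), 'qd': array([ 0.02148885, -0.00169428, -0.01715407,  0.09430231,  0.04771557,
       -0.02479642]), 'joint_efforts': array([-2.43241374e-07, -5.20386851e+01,  4.64804935e+01,  1.63038127e-02,
        4.88496983e-05,  3.87267391e-06]), 'ee_pos': array([ 0.23853288, -0.49531358,  0.23059067]), 'tcp_rot': array([-8.99984783e+01,  7.72504869e-02, -6.42866496e+01]), 'wrist_force': array([-0.09152085, -0.12759237, -1.17326   ]), 'torque': array([ 0.04208992,  0.00067792, -0.02587595]), 'opening': 0.08538317047280336}
top [[400.95771892   0.         279.36575837]
 [  0.         400.95771892 212.28890383]
 [  0.           0.           1.        ]] [0.4174953  0.01370589 1.15261005] [-169.77397617   -0.23088157  -89.21370735]
block_a 0.95 [311. 151. 336. 179.]
block_a 0.65 [259. 139. 287. 168.]
block_a 0.63 [215. 196. 244. 226.]
block_a 0.57 [274. 200. 300. 228.]
stand 0.92 [158. 272. 187. 300.]
stand 0.73 [155. 235. 186. 264.]
stand 0.58 [131. 199. 159
[... 173 characters left out ...]
59.06417115   0.         275.67985002]
 [  0.         459.06417115 204.51242705]
 [  0.           0.           1.        ]] [0.3835961  0.98361718 0.69488159] [-124.03204151   -0.45213252 -166.48660538]
block_a 0.97 [222. 159. 249. 191.]
block_a 0.93 [242. 215. 274. 253.]
block_a 0.82 [265. 160. 287. 183.]
block_a 0.78 [262. 185. 285. 216.]
block_a 0.66 [192. 180. 226. 217.]
probe 0.66 [280. 235. 291. 266.]
stand 0.84 [209. 271. 250. 332.]
stand 0.77 [323. 257. 361. 318.]
stand 0.64 [268. 248. 304. 311.]
mat 0.79 [296. 186. 367. 231.]
mat 0.62 [267. 248. 304. 308.]
mug 0.55 [314. 129. 349. 161.]
spool 0.72 [262. 138. 283. 161.]
spool 0.23 [266. 249. 303. 310.]
glue 0.84 [183. 223. 210. 282.]
```

View pics/top1.png

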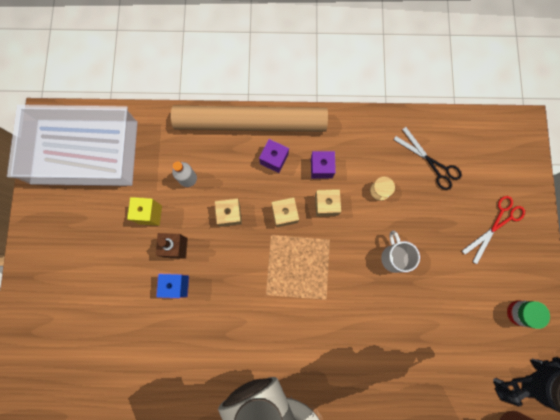

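View pics/side1.png

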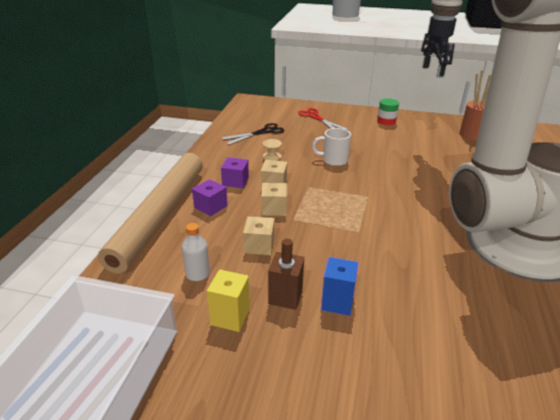

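Top view: the beech blocks' bores are near (228,211), (286,211) and (329,202). The dark stand with the probe is at (168,244), and the mat is centred at about (298,267). Purple, blue and yellow items are decoys. The side view shows the same layout: bores near (259,226), (274,192) and (275,168), and the handle at (287,250).

```bash
python3 - <<'E'
from h import *
t=bot.camera("top");s=bot.camera("side")
def dark(c,x,y,r):
    g=cv2.cvtColor(c["frame"],cv2.COLOR_RGB2GRAY).astype(float)[y-r:y+r+1,x-r:x+r+1]
    w=np.clip(np.median(g)-25-g,0,None);yy,xx=np.mgrid[y-r:y+r+1,x-r:x+r+1]
    return np.array([(w*xx).sum(),(w*yy).sum()])/w.sum()
def tri(a,b):
    A=[];B=[]
    for c,uv in((t,a),(s,b)):
        d=onz(c,uv,0)-np.array(c["origin"]);d/=np.linalg.norm(d);M=np.eye(3)-np.outer(d,d);A.append(M);B.append(M@np.array(c["origin"]))
    p=np.linalg.solve(sum(A),sum(B));return p,np.linalg.norm(A[0]@p-B[0])*2e3
for n,a,b in(("L",(228,211),(259,225)),("M",(286,211),(274,192)),("R",(329,202),(275,167))):
    ua,ub=dark(t,*a,6),dark(s,*b,4);p,e=tri(ua,ub);print(n,ua.round(1),ub.round(1),"tri",p.round(4),"gap mm",e.round(1),"top@60",onz(t,ua,.06).round(4),"side@60",onz(s,ub,.06).round(4))
    # block yaw from cutout
for k in("block_a","mat"):
  for d in bot.cut_out(t,k):
    m=d["region"].astype(np.uint8);r=cv2.minAreaRect(cv2.findNonZero(m));print(k,np.round(d["box"]),r)
    if k=="mat": print([onz(t,q,0).round(3)[:2] for q in cv2.boxPoints(r)], onz(t,r[0],0).round(4))
for d in bot.cut_out(t,"probe")+[None]:
    if d: print("probe top",d["confidence"],d["box"])
def up(c,x0,y0,x1,y1,k):return cv2.resize(c["frame"][y0:y1,x0:x1],None,fx=k,fy=k,interpolation=cv2.INTER_CUBIC)
a=up(t,150,185,350,305,4);cv2.imwrite('pics/c1.png',a[...,::-1])
b=up(s,190,150,390,300,4);cv2.imwrite('pics/c2.png',b[...,::-1])
E
```

```text
L [227.  210.7] [258.2 225.1] tri [0.6181 0.1575 0.0572] gap mm 1.4 top@60 [0.6169 0.157  0.06  ] side@60 [0.6178 0.161  0.06  ]
M [285.2 210. ] [273.4 189.4] tri [ 0.622  -0.004   0.0563] gap mm 0.1 top@60 [ 0.6214 -0.004   0.06  ] side@60 [0.6205 0.0018 0.06  ]
R [328.7 200.4] [273.7 165.8] tri [ 0.6508 -0.1252  0.0571] gap mm 0.2 top@60 [ 0.6503 -0.1248  0.06  ] side@60 [ 0.6495 -0.1202  0.06  ]
block_a [256. 141. 289. 171.] ((273.9787292480469, 155.60765075683594), (25.068801879882812, 27.304235458374023), 25.20112419128418)
block_a [274. 198. 297. 228.] ((285.2115478515625, 212.55772399902344), (25.8873291015625, 23.337820053100586), 78.69007110595703)
block_a [310. 153. 336. 179.] ((322.5, 164.5), (27.0, 23.0), 90.0)
block_a [314. 192. 341. 220.] ((327.5, 203.0), (26.0, 25.0), 90.0)
block_a [214. 199. 246. 225.] ((228.34703063964844, 212.5117645263672), (24.696273803710938, 26.07680892944336), 85.60128784179688)
mat [265. 235. 330. 303.] ((298.2069091796875, 267.01727294921875), (62.03497314453125, 61.95193099975586), 4.763641834259033)
[array([0.387, 0.05 ]), array([0.563, 0.039]), array([ 0.55, -0.14]), array([ 0.376, -0.124])] [ 0.4677 -0.044   0.    ]
probe top 0.54 [155.5, 238.7, 175.9, 250.8]
```

View pics/c1.png

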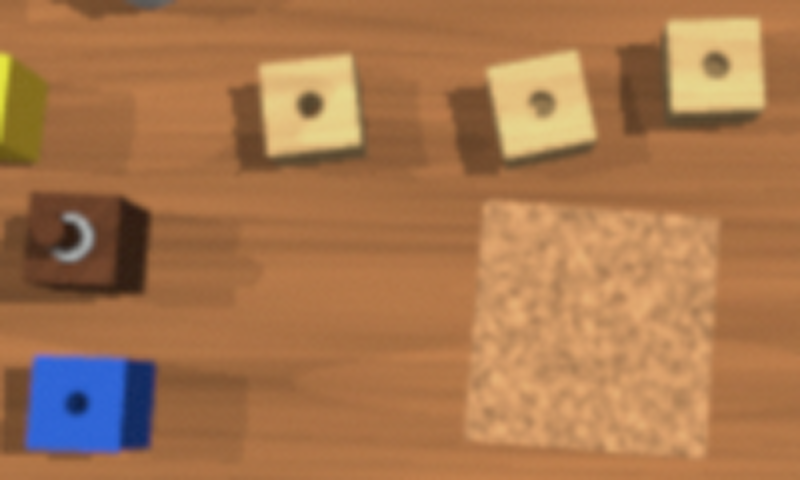

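View pics/c2.png

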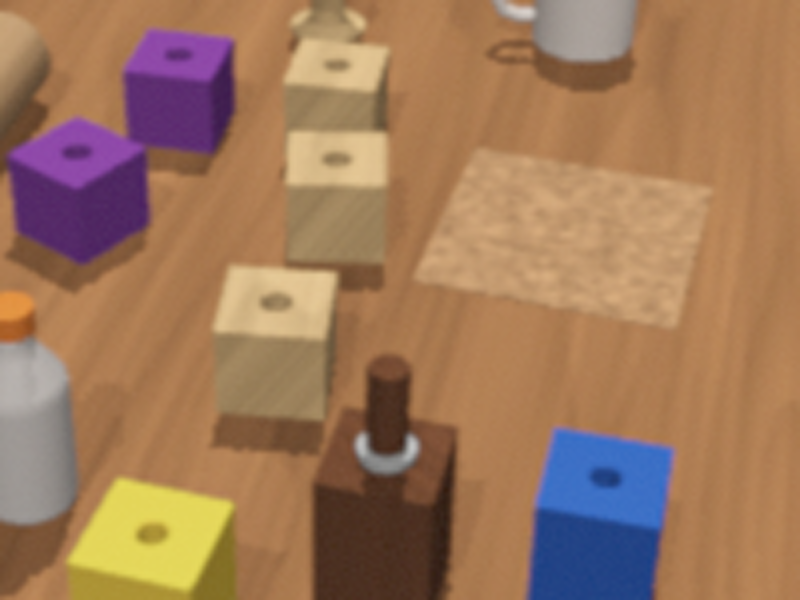

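Crop 1 shows the bores at top-view px (227.1,210.6), (285.1,210.4) and (328.4,200.9), with L (left) uniformly darkest. The collar is near (167.6,244) and the mat corners are clear. Crop 2 puts the collar centre at side px (286.5,261.5) and the handle top at (287,241.5).

```bash
cat >> h.py <<'E'
def tri(t,s,a,b):
    A=[];B=[]
    for c,uv in((t,a),(s,b)):
        d=onz(c,uv,0)-np.array(c["origin"]);d/=np.linalg.norm(d);M=np.eye(3)-np.outer(d,d);A.append(M);B.append(M@np.array(c["origin"]))
    p=np.linalg.solve(sum(A),sum(B));return p,np.linalg.norm(A[0]@p-B[0])*2e3
def delta(x,y,z,yaw=0.):
    "shift mm / turn rad in current tool axes to TCP x,y,z pointing down with yaw"
    o=bot.get_obs();r=R.from_euler('xyz',o["tcp_rot"],degrees=True);g=R.from_euler('xyz',[-90,0,yaw],degrees=True)
    return (r.inv().apply(np.array([x,y,z])-o["ee_pos"])*1e3).round(1),(r.inv()*g).as_rotvec().round(4)
E
python3 - <<'E'
from h import *
t=bot.camera("top");s=bot.camera("side")
print("collar",tri(t,s,(167.6,244.1),(286.5,261.4)),onz(t,(167.6,244.1),.098),onz(s,(286.5,261.4),.098))
print("handletop",onz(s,(287,241.5),.148),tri(t,s,((50.5)/4+149.5,232.5/4+184.5),(287,241.5)))
f=lambda u,v:((u+.5)/4+149.5,(v+.5)/4+184.5)
for q in((35,193),(124,197),(118,290),(25,285)):print("standtop",onz(t,f(*q),.092).round(4))
for q in((485,200),(719,218),(706,458),(466,441)):print("mat",onz(t,f(*q),0).round(4))
for n,q in(("L",(310,104)),("M",(542,103)),("R",(715,65))):print(n,onz(t,f(*q),.06).round(4))
for q in((261,65),(352,55),(362,150),(267,157)):print("Ltop",onz(t,f(*q),.06).round(4))
print(delta(.52,.3,.23))
E
```

```text
collar (array([0.5191791 , 0.30643589, 0.09306527]), np.float64(0.485028371330541)) [0.51846412 0.3050424  0.098     ] [0.51831163 0.31197818 0.098     ]
handletop [0.51837582 0.31216548 0.148     ] (array([0.51856051, 0.30662624, 0.14344441]), np.float64(1.842150377412955))
standtop [0.5486 0.3331 0.092 ]
standtop [0.5467 0.2738 0.092 ]
standtop [0.4851 0.2742 0.092 ]
standtop [0.4876 0.3356 0.092 ]
mat [0.5595 0.0356 0.    ]
mat [ 0.5488 -0.1336  0.    ]
mat [ 0.3792 -0.123   0.    ]
mat [0.3886 0.046  0.    ]
L [0.6172 0.1567 0.06  ]
M [ 0.6203 -0.0039  0.06  ]
R [ 0.6489 -0.124   0.06  ]
Ltop [0.6443 0.1918 0.06  ]
Ltop [0.6523 0.1288 0.06  ]
Ltop [0.5855 0.1198 0.06  ]
Ltop [0.5797 0.185  0.06  ]
(array([-594.6,    1.3,  598.7]), array([-0.000e+00, -1.122e+00, -1.000e-04]))
```

```bash
T='[[-596,0,599],[0,-1.122,0],85]'; python3 -m inch '[[[-596,0,599],[0,-1.122,0],85],[[-596,0,599],[0,-1.122,0],85],[[-596,0,599],[0,-1.122,0],85],[[-596,0,599],[0,-1.122,0],85],[[-596,0,599],[0,-1.122,0],85],[[-596,0,599],[0,-1.122,0],85],[[-596,0,599],[0,-1.122,0],85],[[-596,0,599],[0,-1.122,0],85],[[-596,0,599],[0,-1.122,0],85],[[-596,0,599],[0,-1.122,0],85],[[-596,0,599],[0,-1.122,0],85],[[-596,0,599],[0,-1.122,0],85],[[-596,0,599],[0,-1.122,0],85],[[-596,0,599],[0,-1.122,0],85],[[-596,0,599],[0,-1.122,0],85],[[-596,0,599],[0,-1.122,0],85],[[-596,0,599],[0,-1.122,0],85],[[-596,0,599],[0,-1.122,0],85],[[-596,0,599],[0,-1.122,0],85],[[-596,0,599],[0,-1.122,0],85]]' 60
python3 -c "
from h import *
print(delta(.518,.3055,.107))"
```

```text
time: 3.15
ee_pos: [0.5195, 0.3006, 0.2316]
tcp_rot: [-90.0, -0.0, -0.0]
wrist_force: [0.1, -0.1, 0.7]
opening: 0.0851
(array([ -1.5, 124.6,   4.9]), array([ 0.0001, -0.0004,  0.0001]))
```

```bash
python3 -m inch '[[[-1.5,20,5],[0,0,0],85],[[-1.5,50,5],[0,0,0],85],[[-1.5,80,5],[0,0,0],70],[[-1.5,110,5],[0,0,0],60],[[-1.5,124,5],[0,0,0],50],[[-1.5,124,5],[0,0,0],50]]' 60
python3 - <<'E'
from h import *
s=bot.camera("side");o=bot.get_obs();print(o["ee_pos"],o["opening"])
t=bot.camera("top")
a=cv2.resize(s["frame"][200:320,220:360],None,fx=4,fy=4,interpolation=cv2.INTER_CUBIC)
cv2.imwrite('pics/g1.png',a[...,::-1])
E
```

```text
time: 3.75
ee_pos: [0.5173, 0.3042, 0.1066]
tcp_rot: [-90.1, 0.1, -0.1]
wrist_force: [-0.0, -0.1, 0.1]
opening: 0.0502
[0.51799625 0.30478893 0.10829655] 0.05001576066241937
```

View pics/g1.png

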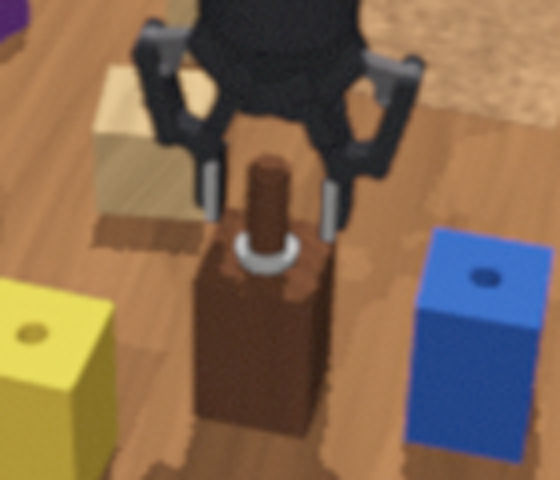

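The picture shows the handle (crop 268,205) centred between the pads (217 to 325), with the fingertips just above the collar. I'll close the gripper.

```bash
python3 -m inch '[[[0,1,0],[0,0,0],30],[[0,1,0],[0,0,0],15],[[0,1,0],[0,0,0],15],[[0,1,0],[0,0,0],15],[[0,1,0],[0,0,0],15],[[0,1,0],[0,0,0],15]]' 80
python3 -c "
from h import *
o=bot.get_obs();print(o['ee_pos'],o['wrist_force'],o['torque'])"
```

```text
time: 4.45
ee_pos: [0.5192, 0.3056, 0.1103]
tcp_rot: [-89.9, -0.2, -0.1]
wrist_force: [-0.6, -0.9, 7.1]
opening: 0.0206
[0.51918578 0.30561443 0.1103153 ] [-0.6357554  -0.90584781  7.08722067] [-0.23576061  0.22000161 -0.02780325]
```

```bash
python3 -m inch '[[[0,-10,0],[0,0,0],15],[[0,-40,0],[0,0,0],15],[[0,-80,0],[0,0,0],15],[[0,-110,0],[0,0,0],15],[[0,-110,0],[0,0,0],15]]'
python3 - <<'E'
from h import *
t=bot.camera("top");s=bot.camera("side");o=bot.get_obs();print(o["ee_pos"],o["wrist_force"],o["opening"],o["tcp_rot"])
a=cv2.resize(s["frame"][190:310,220:360],None,fx=3,fy=3,interpolation=cv2.INTER_CUBIC)
cv2.imwrite('pics/g2.png',a[...,::-1])
# target: keep TCP offset from probe found at the stand
print(delta(.6172,.1567,.21))
E
```

```text
time: 4.95
ee_pos: [0.52, 0.3062, 0.2264]
tcp_rot: [-89.7, -0.6, -0.1]
wrist_force: [0.0, -0.2, -1.3]
opening: 0.0204
[0.51908633 0.30566398 0.22142555] [ 0.13410773 -0.123061   -1.75791539] 0.019995081607082694 [-8.98304143e+01 -3.32667606e-01 -5.91320255e-02]
(array([  98.2,   11.6, -148.9]), array([-0.003 , -0.001 ,  0.0058]))
```

View pics/g2.png

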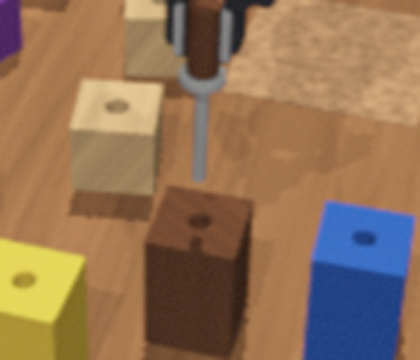

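The pin is lifted out and hangs upright: tip at side px (287,249.5), stand hole at (286.7,263.3). I'll compare the tip with the hole and the bore, then go above block L.

```bash
python3 - <<'E'
from h import *
s=bot.camera("side");o=bot.get_obs();z=o["ee_pos"][2]-.0965
f=lambda u,v:((u+.5)/3+219.5,(v+.5)/3+189.5)
print("tip",onz(s,f(200.5,180),z),z,"hole",onz(s,f(200,221),.092),"L",onz(s,f(118,106),.06))
E
python3 -m inch '[[[33,4,-50],[-0.003,0,0.006],15],[[66,8,-100],[-0.003,0,0.006],15],[[98,12,-149],[-0.003,0,0.006],15],[[98,12,-149],[-0.003,0,0.006],15],[[98,12,-149],[-0.003,0,0.006],15],[[98,12,-149],[-0.003,0,0.006],15]]'
python3 - <<'E'
from h import *
o=bot.get_obs();print(o["ee_pos"],o["wrist_force"],o["tcp_rot"],delta(.6172,.1567,.146))
t=bot.camera("top");s=bot.camera("side")
a=cv2.resize(s["frame"][170:270,200:330],None,fx=4,fy=4,interpolation=cv2.INTER_CUBIC)
cv2.imwrite('pics/l1.png',a[...,::-1])
E
```

```text
tip [0.51992794 0.30713373 0.12356062] 0.12356061963567086 hole [0.51874844 0.31093317 0.092     ] L [0.61606336 0.16026673 0.06      ]
time: 5.7
ee_pos: [0.6163, 0.1556, 0.2066]
tcp_rot: [-90.1, 0.3, -0.1]
wrist_force: [-0.2, 0.0, -1.1]
opening: 0.0201
[0.61631704 0.15563256 0.20655341] [-0.16057694  0.04232619 -1.08140958] [-90.08936069   0.26697527  -0.14617595] (array([ 1.2, 60.5,  1.2]), array([ 0.0016, -0.0025, -0.0047]))
```

View pics/l1.png

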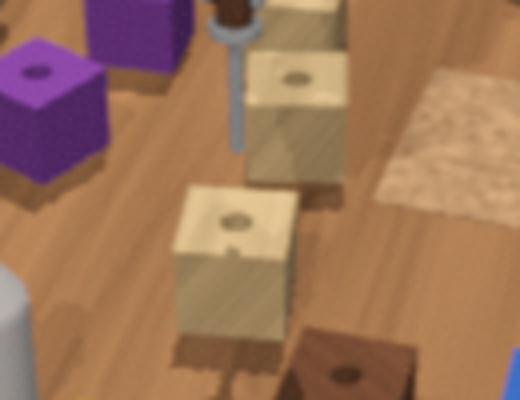

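```bash
python3 - <<'E'
from h import *
s=bot.camera("side");o=bot.get_obs();f=lambda u,v:((u+.5)/4+199.5,(v+.5)/4+169.5)
for z in(.108,.110,.112):print(z,onz(s,f(237,151),z))
print("bore",onz(s,f(236,222),.06),o["ee_pos"])
E
python3 -m inch '[[[1,20,1],[0,0,0],15],[[1,40,1],[0,0,0],15],[[1,46,1],[0,0,0],15],[[1,46,1],[0,0,0],15]]'
python3 - <<'E'
from h import *
o=bot.get_obs();print(o["ee_pos"],o["wrist_force"],o["tcp_rot"])
s=bot.camera("side")
a=cv2.resize(s["frame"][190:250,220:310],None,fx=6,fy=6,interpolation=cv2.INTER_CUBIC)
cv2.imwrite('pics/l2.png',a[...,::-1])
E
```

```text
0.108 [0.61632896 0.15809588 0.108     ]
0.11 [0.61553584 0.16090912 0.11      ]
0.112 [0.61474273 0.16372237 0.112     ]
bore [0.61677774 0.16094678 0.06      ] [0.61598903 0.15725243 0.20783995]
time: 6.25
ee_pos: [0.616, 0.1589, 0.1611]
tcp_rot: [-90.1, 0.3, 0.1]
wrist_force: [-0.0, -0.1, 0.2]
opening: 0.02
[0.61600773 0.15885999 0.1611445 ] [-0.04416302 -0.11641218  0.22755251] [-9.00853558e+01  2.50432492e-01  7.71023554e-02]
```

View pics/l2.png

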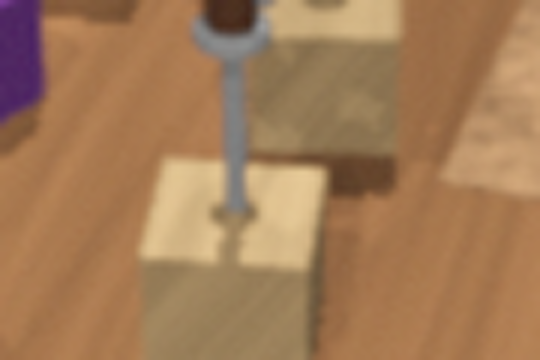

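The tip (crop 235,213) is right over bore L (233,213) with about 3 mm to go. I'll feel down in small steps to a bit below the blind depth.

```bash
python3 -m inch '[[[0,6,0],[0,0,0],15],[[0,12,0],[0,0,0],15],[[0,18,0],[0,0,0],15],[[0,24,0],[0,0,0],15],[[0,29,0],[0,0,0],15],[[0,33,0],[0,0,0],15],[[0,37,0],[0,0,0],15],[[0,37,0],[0,0,0],15]]'
```

```text
time: 7.1
ee_pos: [0.6162, 0.1587, 0.1246]
tcp_rot: [-90.1, 0.2, 0.1]
wrist_force: [0.6, -0.6, -1.0]
opening: 0.0202
```

There is no resistance at or below the blind depth (tip about 28 mm above the bench), so L is the through block. I'll carry on down.

```bash
python3 -m inch '[[[0,6,0],[0,0,0],15],[[0,12,0],[0,0,0],15],[[0,18,0],[0,0,0],15],[[0,21,0],[0,0,0],15],[[0,24,0],[0,0,0],15],[[0,24,0],[0,0,0],15]]'
python3 -c "
from h import *
o=bot.get_obs();print(o['ee_pos'],o['wrist_force'],o['torque'],o['tcp_rot'])"
```

```text
time: 7.7
ee_pos: [0.6159, 0.1586, 0.1001]
tcp_rot: [-90.1, 0.2, 0.1]
wrist_force: [-0.6, -0.4, -0.6]
opening: 0.0203
[0.61589947 0.15858789 0.10007015] [-0.61907405 -0.39326371 -0.6196736 ] [-0.02707345  0.01261312  0.00513078] [-9.00843385e+01  2.44136219e-01  5.86146187e-02]
```

```bash
python3 -m inch '[[[0,1,0],[0,0,0],15],[[0,2,0],[0,0,0],15],[[0,3,0],[0,0,0],15],[[0,3,0],[0,0,0],15]]'
```

```text
time: 8.1
ee_pos: [0.6159, 0.1586, 0.097]
tcp_rot: [-90.1, 0.2, 0.1]
wrist_force: [0.1, 0.9, -0.6]
opening: 0.0196
```

```bash
python3 -m inch '[[[0,1,0],[0,0,0],15],[[0,2,0],[0,0,0],15],[[0,3,0],[0,0,0],15],[[0,3,0],[0,0,0],15]]'
```

```text
time: 8.5
ee_pos: [0.6162, 0.1588, 0.0962]
tcp_rot: [-90.0, 0.1, 0.1]
wrist_force: [-3.5, -0.4, 12.1]
opening: 0.0205
```

The bench is felt at TCP z ≈ 0.096 (12 N). I'll raise the tip to about 2 mm above the bench and drag, swinging wide of block M.

```bash
python3 -m inch '[[[0,-2,0],[0,0,0],15],[[-4,-2,-3],[0,0,0],15],[[-10,-2,-8],[0,0,0],15],[[-18,-2,-15],[0,0,0],15],[[-28,-2,-24],[0,0,0],15],[[-38,-2,-33],[0,0,0],15],[[-48,-2,-42],[0,0,0],15],[[-58,-2,-51],[0,0,0],15],[[-66,-2,-60],[0,0,0],15],[[-74,-2,-70],[0,0,0],15],[[-74,-2,-70],[0,0,0],15]]'
python3 - <<'E'
from h import *
o=bot.get_obs();print(o["ee_pos"],o["wrist_force"],o["tcp_rot"])
t=bot.camera("top");s=bot.camera("side");cv2.imwrite('pics/d1.png',np.hstack([cv2.resize(c["frame"][y:y+140,180:360],None,fx=2.2,fy=2.2,interpolation=cv2.INTER_CUBIC) for c,y in((t,170),(s,130))])[...,::-1])
E
```

```text
time: 9.6
ee_pos: [0.5413, 0.0874, 0.0985]
tcp_rot: [-90.1, 0.1, -0.0]
wrist_force: [1.1, 0.9, -0.8]
opening: 0.0202
[0.54126565 0.08738856 0.09848084] [ 1.08610118  0.87029755 -0.81242119] [-9.00651902e+01  1.39768273e-01 -5.54382953e-04]
```

View pics/d1.png

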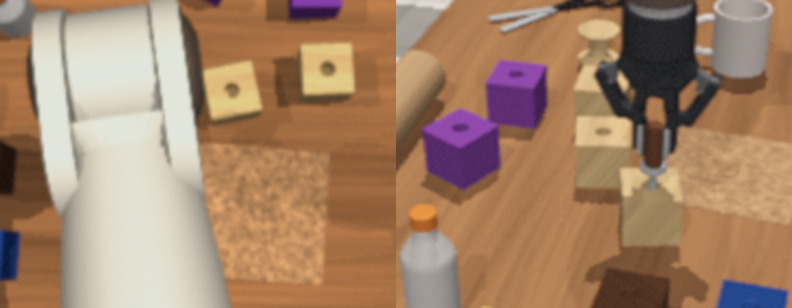

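The block follows the pin upright (side crop 652,207), and M and R are unmoved. I'll go on to the mat centre.

```bash
python3 -m inch '[[[-4,0,-7],[0,0,0],15],[[-10,0,-18],[0,0,0],15],[[-17,0,-30],[0,0,0],15],[[-24,0,-43],[0,0,0],15],[[-31,0,-56],[0,0,0],15],[[-38,0,-69],[0,0,0],15],[[-45,0,-82],[0,0,0],15],[[-52,0,-95],[0,0,0],15],[[-59,0,-107],[0,0,0],15],[[-65,0,-117],[0,0,0],15],[[-70,0,-126],[0,0,0],15],[[-73,0,-132],[0,0,0],15],[[-75,0,-135],[0,0,0],15],[[-75,0,-135],[0,0,0],15]]'
python3 -m inch '[[[1.5,0,2.5],[0,0,0],15],[[3,0,4],[0,0,0],15],[[3,0,4],[0,0,0],15]]'
python3 - <<'E'
from h import *
o=bot.get_obs();print(o["ee_pos"],o["wrist_force"],o["tcp_rot"])
t=bot.camera("top");s=bot.camera("side");cv2.imwrite('pics/d2.png',np.hstack([cv2.resize(c["frame"][y:y+140,x:x+180],None,fx=2.2,fy=2.2,interpolation=cv2.INTER_CUBIC) for c,x,y in((t,200,170),(s,220,120))])[...,::-1])
E
```

```text
time: 11.1
ee_pos: [0.4672, -0.047, 0.0988]
tcp_rot: [-90.1, 0.1, 0.0]
wrist_force: [-0.2, 0.1, -0.4]
opening: 0.0201
time: 11.4
ee_pos: [0.4705, -0.0425, 0.0987]
tcp_rot: [-90.1, 0.1, 0.0]
wrist_force: [-0.1, -0.3, -1.1]
opening: 0.0202
[ 0.47053377 -0.04254418  0.09874147] [-0.12309694 -0.27212395 -1.11139996] [-9.00545752e+01  1.00870547e-01  4.53882461e-02]
```

View pics/d2.png

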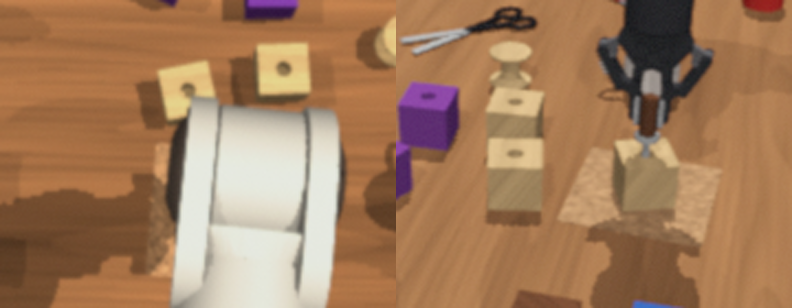

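The block stands well inside the mat (side crop 646,175). I'll draw the pin straight up.

```bash
python3 -m inch '[[[0,-6,0],[0,0,0],15],[[0,-16,0],[0,0,0],15],[[0,-30,0],[0,0,0],15],[[0,-48,0],[0,0,0],15],[[0,-68,0],[0,0,0],15],[[0,-98,0],[0,0,0],15],[[0,-126,0],[0,0,0],15],[[0,-126,0],[0,0,0],15]]'
python3 -c "
from h import *
o=bot.get_obs();print(o['ee_pos'],o['wrist_force'],delta(.5190,.3057,.224))"
```

```text
time: 12.3
ee_pos: [0.4718, -0.0428, 0.2298]
tcp_rot: [-90.1, -0.3, 0.0]
wrist_force: [0.0, 0.3, -1.0]
opening: 0.0199
[ 0.47183815 -0.0427816   0.22982236] [ 0.00604633  0.27320334 -0.97306366] (array([ 47.3,   5.5, 348.5]), array([0.0016, 0.0005, 0.0048]))
```

```bash
python3 -m inch '[[[6,1,40],[0,0,0],15],[[12,2,85],[0,0,0],15],[[18,3,130],[0,0,0],15],[[24,4,175],[0,0,0],15],[[30,5,220],[0,0,0],15],[[36,5,265],[0,0,0],15],[[42,5,310],[0,0,0.004],15],[[47,5,340],[0.001,0,0.004],15],[[47,5,348.5],[0.001,0,0.004],15],[[47,5,348.5],[0.001,0,0.004],15],[[47,5,348.5],[0.001,0,0.004],15],[[47,5,348.5],[0.001,0,0.004],15]]'
python3 - <<'E'
from h import *
for i in range(3):
    s=bot.camera("side");o=bot.get_obs();print(o['ee_pos'],o['tcp_rot'],delta(.5190,.3057,.202))
a=cv2.resize(s["frame"][200:300,240:340],None,fx=5,fy=5,interpolation=cv2.INTER_CUBIC)
cv2.imwrite('pics/s1.png',a[...,::-1])
E
```

```text
time: 13.5
ee_pos: [0.5188, 0.3044, 0.225]
tcp_rot: [-90.0, -0.1, -0.0]
wrist_force: [-0.0, 0.2, -0.8]
opening: 0.0208
[0.51882092 0.30447752 0.22505209] [-9.00260904e+01 -7.81533459e-02 -5.34229077e-02] (array([ 0.1, 23.1,  1.2]), array([ 0.0005, -0.0009,  0.0014]))
[0.51883092 0.30459751 0.2250337 ] [-9.00216551e+01 -8.00764919e-02 -4.74753050e-02] (array([ 0.1, 23. ,  1.1]), array([ 0.0004, -0.0008,  0.0014]))
[0.51880445 0.30477076 0.22497417] [-9.00198514e+01 -7.37574296e-02 -4.10579493e-02] (array([ 0.2, 23. ,  0.9]), array([ 0.0003, -0.0007,  0.0013]))
```

View pics/s1.png

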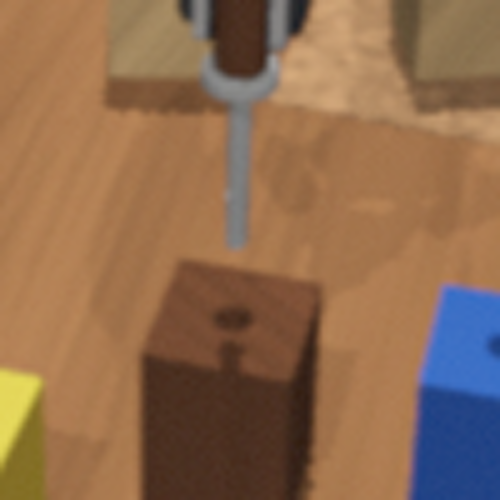

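The tip (237,247) is above the stand hole (233,320), at the same pose as at pick-up. I'll lower it with a force check at the mouth.

```bash
python3 -m inch '[[[0,15,1],[0,0,0],15],[[0,30,1],[0,0,0],15],[[0,35,1],[0,0,0],15],[[0,39,1],[0,0,0],15],[[0,42,1],[0,0,0],15],[[0,42,1],[0,0,0],15]]'
```

```text
time: 14.25
ee_pos: [0.5189, 0.3057, 0.1832]
tcp_rot: [-90.0, -0.1, -0.0]
wrist_force: [0.1, 0.1, -0.9]
opening: 0.0205
```

```bash
python3 -m inch '[[[0,10,0],[0,0,0],15],[[0,22,0],[0,0,0],15],[[0,34,0],[0,0,0],15],[[0,46,0],[0,0,0],15],[[0,56,0],[0,0,0],15],[[0,64,0],[0,0,0],15],[[0,69,0],[0,0,0],15],[[0,71,0],[0,0,0],15],[[0,71,0],[0,0,0],15]]'
```

```text
time: 15.15
ee_pos: [0.5191, 0.3057, 0.1121]
tcp_rot: [-90.0, -0.1, -0.0]
wrist_force: [-0.3, 0.0, -1.3]
opening: 0.0208
```

```bash
python3 -m inch '[[[0,1,0],[0,0,0],15],[[0,2,0],[0,0,0],15],[[0,2,0],[0,0,0],15]]'
```

```text
time: 15.45
ee_pos: [0.5192, 0.3057, 0.1104]
tcp_rot: [-90.0, -0.1, -0.1]
wrist_force: [0.2, 0.4, -0.5]
opening: 0.02
```

```bash
python3 -m inch '[[[0,1,0],[0,0,0],15],[[0,2,0],[0,0,0],15],[[0,2,0],[0,0,0],15]]'
```

```text
time: 15.75
ee_pos: [0.5193, 0.3058, 0.1103]
tcp_rot: [-89.9, -0.2, -0.1]
wrist_force: [-4.6, -3.1, 11.5]
opening: 0.0205
```

The collar is seated, with contact at the same height as at pick-up (0.1103). I'll ease off, open and retreat.

```bash
python3 -m inch '[[[0,-0.5,0],[0,0,0],21],[[0,-0.5,0],[0,0,0],28],[[0,-0.5,0],[0,0,0],40],[[0,-0.5,0],[0,0,0],55],[[0,-0.5,0],[0,0,0],55],[[0,-20,0],[0,0,0],60],[[0,-50,0],[0,0,0],60],[[0,-90,0],[0,0,0],60],[[0,-130,0],[0,0,0],60],[[0,-170,0],[0,0,0],60],[[-60,-200,0],[0,0,0],60],[[-110,-200,0],[0,0,0],60],[[-160,-200,40],[0,0,0],60],[[-160,-200,40],[0,0,0],60],[[-160,-200,40],[0,0,0],60]]'
python3 - <<'E'
from h import *
t=bot.camera("top");s=bot.camera("side");print(bot.get_obs()["ee_pos"],bot.get_obs()["wrist_force"])
cv2.imwrite('pics/e1.png',np.hstack([cv2.resize(c["frame"][y:y+190,x:x+200],None,fx=2,fy=2,interpolation=cv2.INTER_CUBIC) for c,x,y in((t,145,150),(s,180,130))])[...,::-1])
E
```

```text
time: 17.25
ee_pos: [0.3562, 0.347, 0.3106]
tcp_rot: [-89.9, -0.2, 0.1]
wrist_force: [0.3, -0.2, -0.1]
opening: 0.06
[0.35840102 0.3459887  0.30993966] [-0.39395585 -0.32246988 -0.52491753]
```

View pics/e1.png

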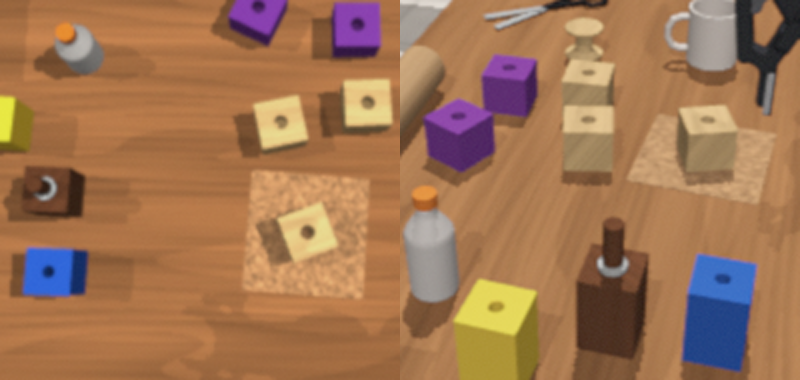

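The final picture shows the dragged block wholly on the mat (top crop 307,232). The probe hangs upright in the dark stand (612,260), and the other blocks, spool, mug and glue look as they were. I'll hand the job in.

```bash
python3 -c "
from workcell import bot
print(bot.job_done())"
```

```text
the job is handed in; nothing more can be done
None
```

The job is done and handed in at about 17 s of the 58 s allowed; the hand-in gives no verdict.

- **Finding the block:** I took the pin from the dark stand and felt down the left-most beech block first. The pin passed the 28 mm blind depth with no resistance and touched the bench with about 12 N before the block was moved. The other two blocks were not probed, as the first was the through one.
- **Dragging it:** I raised the tip to about 2 mm above the bench and dragged the block to the middle of the cork mat. Then I drew the pin straight up out of the bore.
- **Returning the pin:** It went back into the same stand, and the collar seated at the pick-up height (0.110 m). That contact read about 11.5 N.

In the last picture the block is wholly on the mat, turned slightly, and the probe hangs upright. The other two blocks, spool, mug and glue look where they were, and the gripper was well clear. I judged the bystanders by eye and did not re-measure them.

One disagreement came up: the two cameras differed by about 4–6 mm in y. I used the top view, and the fits into the bore and the stand hole agreed with it. No check failed.

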